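# Shut and latch the picnic cutlery box

### The job

Get the cutlery box ready for the picnic: swing its wooden lid down onto the seal, hook the wire loop of the front draw latch over the keeper on the lid's front edge, then press the latch lever down over centre until it clicks home under its spring catch. Work by feel and never push on the box, lid or latch with more than 25 N. Leave the mug, the glass and the pepper pot where they stand.

Things in the scene. Friction and masses are not known exactly. Their poses are not given: they have to be found in the camera images.
- box: Open dark steel box, 150 deep x 230 wide x 87 mm high, cutlery inside, standing firm on rubber feet (does not slide). Origin: centre of its underside, on the worktop; its x axis points from the latch side (front) to the hinge side (back), y to the left, z up. The front face lies 75 mm before the origin.
- lid_front (a point): Point on the top of the lid, on its centre line, 30 mm behind the lid's front edge and 124 mm before the hinge axis. With the lid shut it lies 41 mm behind and 43 mm above lever_pivot. A good place to push the lid down.
- lid (a joint): Solid beech lid, 150 x 230 x 22.5 mm, hinged along the box's back rim. Radians: 0 is drawn fully down, about 0.019 is resting loosely on the black rubber seal, larger is open. A stiff hinge holds it where it is left; the seal is firm (some 45 N per mm), so come down slowly.
- keeper_seat (a point): Where the loop's bar rests when hooked: in the trough of the steel keeper, a 20 mm wide hook on the lid's front edge, 10 mm before the lid's front face. The trough opens upward; before it stands a lip, outer face 16.5 mm before the lid's front face, top 3.5 mm above this point. Moves with the lid; lid shut: straight above lever_pivot by 30 mm.
- lever_pivot (a point): Lever's hinge pin, level and parallel to the box's y axis, on the box's centre line, 11 mm before the front face and 68 mm above the worktop. Fixed to the box.
- lever_tip (a point): Middle of the rolled edge (3 mm thick) at the lever's free end, 47 mm from the pivot. The lever is a steel plate 22 mm wide; its outer (pressed) face lies 5.3 mm outside the line of the pivot; over the last 10 mm it flares outward, so that this point lies 7.8 mm outside that line.
- lever (a joint): Lever angle in radians: 0 is home (hanging straight down, flat along the box front), 1.57 points straight out to the front, 2.0 up and out. Stays where it is left. The loop's pin sits on the lever 10 mm from the pivot towards the tip; pulling tight starts near 1.0, takes about 7 N on the lever, dead centre is at 0.07.
- loop_bar (a point): Middle of the cross bar at the free end of the wire loop (wire 4 mm, 34 mm wide over all, 39 mm from its pin on the lever to the bar). The bar goes over the keeper's lip from outside and above, with the lever still up, and drops behind it.
- loop (a joint): Angle of the loop on the lever in radians: about 0 when latched; 2.6 is its stop, where it lies back outward against the lever. It swings freely, and falls towards the lid once it is pushed past upright. Its outward lean from upright is loop minus lever.
- catch_nose (a point): Top of the nose of the spring catch, a small bent steel tongue, 18 mm wide, on the box front below the lever. The lever's rolled edge meets it about 0.07 rad before home and must be pushed past; it gives downward and clicks. That takes 13 to 17 N on the lever's lower half, against 25 N allowed; behind it the lever is on its hard stop.
- mug: Spotted mug, 92 x 127 x 93 mm, left of the box; a bystander. Origin at its foot.
- glass: Clear drinking glass, 77 mm across, 89 mm high, close to the right of the box; a bystander. Origin at its foot.
- pepper: Pepper pot, 44 mm across, 90 mm high, right of the latch, in front of the glass; a bystander. Origin at its foot.

How it is judged:
On the way, in this order (a step that is already met when the one before it is completed fails the run):
1. the lid is down on its seal (value of joint lid below 0.035 rad), for 0.2 s.
2. the loop's bar lies behind the keeper's lip (distance between loop_bar and keeper_seat below 0.004 m and value of joint lever above 0.2 rad), for 0.05 s.
At the end, for the whole second after the job is handed in: The lever is home (within 0.015 rad of its stop, past the catch), the loop's bar lies within 4 mm of the keeper's seat, the lid is drawn down to within 0.010 rad, and the mug, glass and pepper pot are within 15 mm of where they stood (value of joint lever below 0.015 rad and distance between loop_bar and keeper_seat below 0.004 m and value of joint lid below 0.01 rad and distance of each of mug, glass, pepper from where it was at the start of the episode below 0.015 m); the robot touches nothing.
It fails at once if the robot pushes on the box, its lid or its latch with more than 25 N (contact force between any of the fingers, the arm and box above 25 N).
It fails at once if the mug, the glass or the pepper pot is moved (distance of any of mug, glass, pepper from where it was at the start of the episode above 0.015 m).
It also fails if it takes over 67 s, if anything falls off the work surface, if the arm or the gripper's body presses on something with over 40 N, if the wrist force passes 120 N, or if a joint passes its speed limit or range.

### The arm

A 6-joint arm with a two-finger parallel gripper is mounted at the origin on a cart in front of the work surface, level with it; the furniture and walls round the work are solid. World frame = base frame: x ahead of the robot, y to its left, z up, the work surface at z = 0. Lengths are in m, angles in rad, forces in N, time in s.
With the tool pointing down it reaches from about 0.375 to 0.825 m from the base axis. Payload 5.5 kg.
Tool frame: the origin (TCP) lies midway between the tips of the shut fingers; the grasp point (between the pads) lies 19 mm behind it; z points along the fingers, y is the line along which they close (so a half turn about z gives the same grasp; the last joint's range is limited). The gripper opens to 85 mm and grips with 20 to 120 N. Pads are 22 mm wide; open, the fingers measure 114 mm over their backs; the gripper's body (76 mm by 85 mm) begins 54 mm behind the grasp point. The pads swing forward as they close: fully open they stand 13 mm farther back than shut.
Start: joints at [-1.307, 0.314, -0.047, 1.21, 0, 1.571], TCP at [0.156, -0.579, 0.231] pointing down, gripper open.
Joint ranges: [-2.67, 2.67], [-0.69, 1.73], [-1.03, 1.25], [-2.08, 2.16], [-1.42, 1.45], [-3.14, 3.14]. Speed limits (rad/s): [2.39, 2.39, 3.01, 3.14, 3.14, 3.14].

### API

Orientations are given as a rotation vector (axis times angle).
In Python, from bench import bot gives the robot as it stands.
- The arm moves only by the shell command python3 -m handwheel 'ROWS' [FORCE]. ROWS is JSON, a list of rows, each an object of numbers: "tx", "ty", "tz": the shift along the tool's x, y, z in mm; "ax", "ay", "az": the turn, a rotation vector about the tool's x, y, z in rad; "hand": the finger opening in mm, from 0 to 85.4. A call has 1 to 12 rows; each row shifts and turns the commanded pose from where the row before left it, along the tool's axes as they then stand; what a row does not reach is not made up. A row lasts 1/8 s, in which the tool goes at most 62.5 mm and 10.7 degrees, less where a joint would pass 70% of its speed; a pose out of reach is approached as far as the arm can. A call is refused whole if a number of a shift passes 62.5 or a number of a turn 0.188, either way. A call with a gripper value outside its range is refused whole. The fingers move at their own pace and stop on an object; FORCE is the grip in N (left out, the last holds). Time passes only in rows, so rows that do not move let the fingers close. It gives the time, the measured TCP pose, the force, the opening and the grip force at its end, in the units of the state.
- bot.read_state(): the state, without advancing time (a new reading comes with each control period).
- bot.camera(name): name is "side" or "top" or "wrist"; returns the picture (420x560x3 uint8, red, green, blue); there is no depth.
- bot.camera_params(name): a dict with "fx", "fy", "cx", "cy" (pixels), "dist" ([k1, k2, p1, p2, k3] as OpenCV has them; the pictures are not rectified), "R" (3x3) and "t" (3): a world point X has camera coordinates R X + t; the wrist camera has in their place "T_tool_cam" (4x4, takes a point from camera to tool coordinates, whose origin is the TCP and whose axes are the flange's). Camera axes: x right, y down, z forward; pixel columns grow to the right and rows downward; lengths in m; the calibration is good to about 2 mm. A picture is of the moment at which its call begins: read the wrist's pose just before it. camera_params takes no time and is no camera call.
- bot.finish_job(): hands the job in; it is judged then, once.
The state is a dict: "time": time; "joint_pos": joint angles; "joint_velocities": joint speeds; "effort": joint torques, N m; "tool_pos": TCP position; "eef_rot": TCP orientation; "wrist_force": force on the tool from outside, world axes, zero at the start; "torque": the same for the moment, N m; "width": opening from 0.0 (shut) to 1.0 (fully open); "finger_force": force on a finger pad.
Only numpy, scipy, OpenCV 4.12 (cv2) and the standard library are available. Lean on these libraries where they do the work, as an engineer would, in place of code of your own. Each camera call takes 0.05 s, during which the arm holds its last target. There are 200 camera calls.

## Working session

There is one attempt and no reset: what is moved stays moved. The work goes in short steps, Python scripts to look and compute and a shell command to move; the robot and the scene stay as the last step left them, time stands still between calls to the robot, and variables do not carry over. Pictures are saved under pics/ and viewed, at most 10 in all, crops included, and the job is handed in when it is done.

```bash
ls; mkdir -p pics
cat > h.py <<'E'
import numpy as np, cv2
from bench import bot
from scipy.spatial.transform import Rotation as Ro
def snap(n,f):
    s=bot.read_state(); im=bot.camera(n); cv2.imwrite('pics/'+f,im[:,:,::-1]); return s
E
python3 - <<'E'
from h import *
s=bot.read_state(); print({k:np.round(v,3).tolist() for k,v in s.items()})
for n in('side','top'):
    snap(n,n+'0.png'); p=bot.camera_params(n); print(n,p, 'C',-np.array(p['R']).T@p['t'])
print(bot.camera_params('wrist'))
E
```

```text
pics
{'time': 0.0, 'joint_pos': [-1.307, 0.314, -0.048, 1.21, -0.0, 1.571], 'joint_velocities': [0.0, 0.0, -0.0, 0.001, -0.0, -0.0], 'effort': [-0.001, -53.958, 33.975, 0.019, -0.0, 0.0], 'tool_pos': [0.156, -0.579, 0.23], 'eef_rot': [-3.113, -0.413, 0.0], 'wrist_force': [0.185, -0.533, 0.062], 'torque': [-0.01, -0.01, 0.02], 'finger_force': 0.0, 'width': 0.998}
side {'fx': 458.6770625565633, 'fy': 458.6770625565633, 'cx': 276.6405879130103, 'cy': 207.30810871049138, 'dist': array([-0.13955996,  0.        ,  0.        ,  0.        ,  0.        ]), 'R': array([[ 0.99509306, -0.0989144 ,  0.00239744],
       [-0.05241603, -0.54755426, -0.83512687],
       [ 0.08391881,  0.83090329, -0.55005214]]), 't': array([-0.63237614,  0.09249657,  0.87912748])} C [ 0.56034608 -0.74237413  0.56232842]
top {'fx': 528.7134924316684, 'fy': 528.7134924316684, 'cx': 285.65514085370654, 'cy': 205.4922322476495, 'dist': array([-0.09800725,  0.        ,  0.        ,  0.        ,  0.        ]), 'R': array([[ 0.03625511, -0.99933443,  0.0040327 ],
       [-0.97678901, -0.03628908, -0.21110741],
       [ 0.21111325,  0.00371463, -0.97745455]]), 't': array([-0.02175879,  0.63638565,  1.23010983])} C [ 0.36271089 -0.00321986  1.33680993]
{'fx': 366.02764399607173, 'fy': 366.02764399607173, 'cx': 282.81473126493756, 'cy': 213.5143796331317, 'dist': array([-0.03929439,  0.        ,  0.        ,  0.        ,  0.        ]), 'T_tool_cam': array([[-4.98708329e-05, -9.49155557e-01, -3.14807443e-01,
         8.14619860e-02],
       [ 9.99999597e-01,  2.35002087e-04, -8.66956472e-04,
         4.66466932e-04],
       [ 8.96856959e-04, -3.14807359e-01,  9.49155162e-01,
        -1.42427898e-01],
       [ 0.00000000e+00,  0.00000000e+00,  0.00000000e+00,
         1.00000000e+00]])}
```

View pics/side0.png

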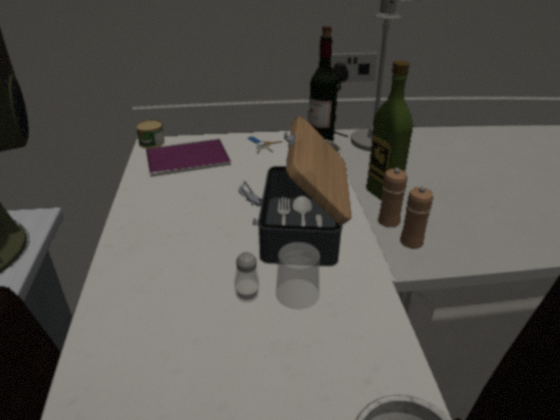

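View pics/top0.png

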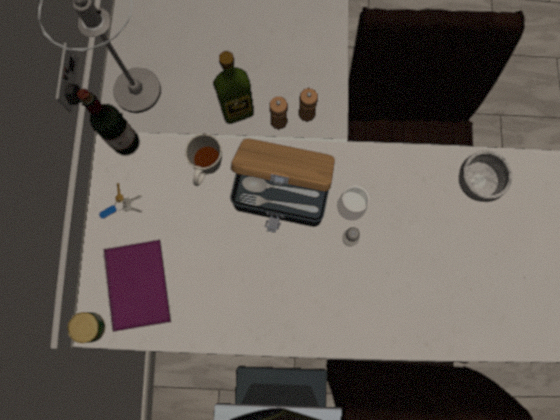

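Side view: box at about (300,215), lid standing open, latch sticking out at (252,192), glass (298,275), pepper (247,272). Top view: front rim corners at about (232,205) and (323,222), latch tip (272,228), pepper (352,235), glass (354,202), mug (204,153).

```bash
cat >> h.py <<'E'
def ray(n,uv,s=None):
    p=bot.camera_params(n); K=np.array([[p['fx'],0,p['cx']],[0,p['fy'],p['cy']],[0,0,1]])
    q=cv2.undistortPoints(np.array([[uv]],float),K,p['dist'])[0,0]; d=np.array([q[0],q[1],1])
    if n=='wrist':
        T=p['T_tool_cam']; R=Ro.from_rotvec(s['eef_rot']).as_matrix()
        return R@T[:3,3]+s['tool_pos'], R@T[:3,:3]@d
    R=np.array(p['R']); return -R.T@p['t'], R.T@d
def atz(n,uv,z,s=None):
    c,d=ray(n,uv,s); return c+d*(z-c[2])/d[2]
def tri(*rays):
    A=0;b=0
    for c,d in rays:
        d=d/np.linalg.norm(d); P=np.eye(3)-np.outer(d,d); A=A+P; b=b+P@c
    return np.linalg.solve(A,b)
E
python3 - <<'E'
from h import *
f=lambda *a:print(*[np.round(x,3) for x in a])
FL=atz('top',(232,205),.087);FR=atz('top',(323,222),.087);f(FL,FR,np.linalg.norm(FL-FR))
f(atz('side',(262,233),.087),atz('side',(341,238),.087))
f(tri(ray('top',(272,228)),ray('side',(247,186))))
f(atz('top',(353,237),.09),atz('side',(246,258),.09),atz('top',(354,202),.089),atz('top',(204,153),.09))
f(tri(ray('top',(233,168)),ray('side',(302,121))),tri(ray('top',(330,188)),ray('side',(348,214))))
f(tri(ray('top',(240,143)),ray('side',(302,121))))
E
```

```text
[0.629 0.131 0.087] [ 0.595 -0.09   0.087] 0.224
[ 0.6   -0.103  0.087] [ 0.733 -0.13   0.087]
[0.577 0.032 0.103]
[ 0.561 -0.162  0.09 ] [ 0.569 -0.171  0.09 ] [ 0.647 -0.164  0.089] [0.757 0.208 0.09 ]
[0.695 0.122 0.196] [ 0.711 -0.107  0.114]
[0.72  0.108 0.211]
```

```bash
python3 - <<'E'
from h import *
f=lambda *a:print(*[np.round(x,3) for x in a])
f(tri(ray('top',(227,57)),ray('side',(400,65))),tri(ray('top',(279,101)),ray('side',(394,172))))
E
python3 -m handwheel '[{"tz":-30,"az":0.139,"hand":0},{"tz":-30,"az":0.139},{"tz":-30,"az":0.139},{"tx":26,"ty":-44},{"tx":26,"ty":-44},{"tx":26,"ty":-44},{"tx":26,"ty":-44},{"tx":26,"ty":-44},{"tx":26,"ty":-44},{"tx":26,"ty":-44},{"tx":26,"ty":-44}]'
```

```text
[0.901 0.138 0.308] [0.88  0.028 0.124]schema error: expected keys tx, ty, tz, ax, ay, az, hand
```

```bash
python3 -m handwheel '[{"tx":0,"ty":0,"tz":-30,"ax":0,"ay":0,"az":0.139,"hand":0},{"tx":0,"ty":0,"tz":-30,"ax":0,"ay":0,"az":0.139,"hand":0},{"tx":0,"ty":0,"tz":-30,"ax":0,"ay":0,"az":0.139,"hand":0},{"tx":26,"ty":-44,"tz":0,"ax":0,"ay":0,"az":0,"hand":0},{"tx":26,"ty":-44,"tz":0,"ax":0,"ay":0,"az":0,"hand":0},{"tx":26,"ty":-44,"tz":0,"ax":0,"ay":0,"az":0,"hand":0},{"tx":26,"ty":-44,"tz":0,"ax":0,"ay":0,"az":0,"hand":0},{"tx":26,"ty":-44,"tz":0,"ax":0,"ay":0,"az":0,"hand":0},{"tx":26,"ty":-44,"tz":0,"ax":0,"ay":0,"az":0,"hand":0},{"tx":26,"ty":-44,"tz":0,"ax":0,"ay":0,"az":0,"hand":0},{"tx":26,"ty":-44,"tz":0,"ax":0,"ay":0,"az":0,"hand":0}]'
```

```text
time: 1.48
tool_pos: [0.4164, -0.2616, 0.3211]
eef_rot: [-3.132, 0.241, 0.0]
wrist_force: [0.6, -0.2, 0.2]
width: -0.003
finger_force: 0.0
```

```bash
python3 -m handwheel '[{"tx":26,"ty":-42,"tz":0,"ax":0,"ay":0,"az":0,"hand":0},{"tx":26,"ty":-42,"tz":0,"ax":0,"ay":0,"az":0,"hand":0},{"tx":26,"ty":-42,"tz":0,"ax":0,"ay":0,"az":0,"hand":0},{"tx":26,"ty":-42,"tz":0,"ax":0,"ay":0,"az":0,"hand":0},{"tx":26,"ty":-42,"tz":0,"ax":0,"ay":0,"az":0,"hand":0},{"tx":26,"ty":-42,"tz":0,"ax":0,"ay":0,"az":0,"hand":0},{"tx":26,"ty":-42,"tz":0,"ax":0,"ay":0,"az":0,"hand":0},{"tx":0,"ty":0,"tz":0,"ax":0,"ay":0,"az":0,"hand":0}]'
python3 -c "
from h import *
s=snap('wrist','w1.png');print(s['tool_pos'],s['joint_pos'],s['eef_rot'])"
```

```text
time: 2.48
tool_pos: [0.6352, -0.0387, 0.3209]
eef_rot: [-3.102, 0.123, 0.001]
wrist_force: [0.6, -0.5, -0.9]
width: 0.003
finger_force: 0.0
[ 0.6352247  -0.03866303  0.32087942] [-0.07997321  0.37367335  0.23765707  1.43697852  0.03689977  3.14059555] [-3.10221126e+00  1.22627009e-01  1.09130976e-03]
```

View pics/w1.png

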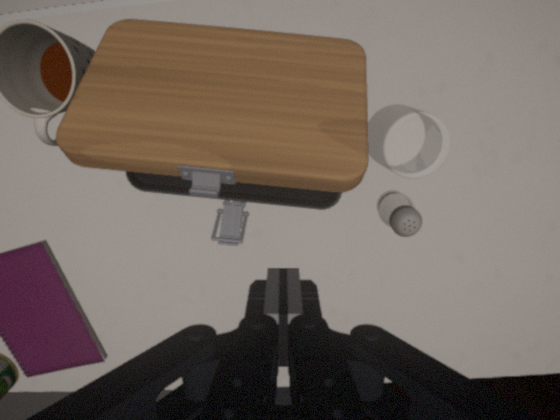

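Wrist view: lid wood front edge runs (60,150)–(348,188), keeper at (206,182), loop bar/lever tip at about (228,242), lever root near (234,204); box front rim (130,182)–(340,206).

```bash
cat > w1.py <<'E'
from h import *
S1=dict(tool_pos=np.array([0.6352247,-0.03866303,0.32087942]),eef_rot=np.array([-3.10221126,.122627009,.00109130976]))
E
python3 - <<'E'
from w1 import *
from scipy.optimize import least_squares
W=lambda uv:ray('wrist',uv,S1); T=lambda uv:ray('top',uv); D=lambda uv:ray('side',uv)
f=lambda *a:print(*[np.round(x,3) for x in a])
FL=atz('wrist',(128,180),.087,S1);FR=atz('wrist',(342,206),.087,S1);f(FL,FR,np.linalg.norm(FL-FR),np.arctan2(-(FL-FR)[0],(FL-FR)[1]))
f('bar',tri(W((228,242)),T((272,228)),D((247,186))))
f('keeper',tri(W((206,180)),T((279,180))))
f('pepper',tri(W((407,215)),T((353,233)),D((246,255))))
# box pose + lid angle fit
def pts(p):
    x,y,a,l=p; R=Ro.from_euler('z',a).as_matrix()
    hx=.078; hz=.089  # hinge approx: lid_front 124 before hinge, front edge 154
    h=np.array([.079,0,.0885])
    u=np.array([-np.cos(l),0,np.sin(l)]); n=np.array([np.sin(l),0,np.cos(l)])
    q=lambda d,yy,t:R@(h+u*d+n*t+[0,yy,0])+[x,y,0]
    b=lambda *v:R@np.array(v)+[x,y,0]
    return [b(-.075,.115,.087),b(-.075,-.115,.087),q(.154,.115,.0225),q(.154,-.115,.0225),q(.004,.115,.0225),q(.004,-.115,.0225),q(.164,0,.012)]
def dist(P,r):
    c,d=r; d=d/np.linalg.norm(d); return np.cross(P-c,d)
obs=[(0,W((128,180))),(1,W((342,206))),(2,W((56,148))),(3,W((352,189))),(4,W((107,18))),(5,W((368,40))),(0,T((231,206))),(1,T((324,223))),(6,W((206,186)))]
r=least_squares(lambda p:np.concatenate([dist(pts(p)[i],o) for i,o in obs]),[.69,.01,-.15,1.],loss='soft_l1',f_scale=.005)
f(r.x,[np.linalg.norm(dist(pts(r.x)[i],o)) for i,o in obs]); [f(P) for P in pts(r.x)]
E
```

```text
[0.641 0.137 0.087] [ 0.596 -0.09   0.087] 0.232 -0.194Traceback (most recent call last):
  File "<stdin>", line 6, in <module>
  File "<stdin>", line 4, in <lambda>
    return _wrapfunc(a, 'round', decimals=decimals, out=out)
    return _wrapit(obj, method, *args, **kwds)
    result = getattr(arr, method)(*args, **kwds)
numpy._core._exceptions._UFuncNoLoopError: ufunc 'multiply' did not contain a loop with signature matching types (dtype('<U3'), dtype('float64')) -> None
```

```bash
cat > fit.py <<'E'
from w1 import *
from scipy.optimize import least_squares
W=lambda uv:ray('wrist',uv,S1); T=lambda uv:ray('top',uv); D=lambda uv:ray('side',uv)
f=lambda *a:print(*[np.round(x,3) if not isinstance(x,str) else x for x in a])
def pts(p):
    x,y,a,l=p; R=Ro.from_euler('z',a).as_matrix()
    h=np.array([.079,0,.0885])
    u=np.array([-np.cos(l),0,np.sin(l)]); n=np.array([np.sin(l),0,np.cos(l)])
    q=lambda d,yy,t:R@(h+u*d+n*t+[0,yy,0])+[x,y,0]
    b=lambda *v:R@np.array(v)+[x,y,0]
    return [b(-.075,.115,.087),b(-.075,-.115,.087),q(.154,.115,.0225),q(.154,-.115,.0225),q(.004,.115,.0225),q(.004,-.115,.0225),q(.164,0,.012)]
def dist(P,r):
    c,d=r; d=d/np.linalg.norm(d); return np.cross(P-c,d)
obs=[(0,W((128,180))),(1,W((342,206))),(2,W((56,148))),(3,W((352,189))),(4,W((107,18))),(5,W((368,40))),(0,T((231,206))),(1,T((324,223))),(6,W((206,186)))]
if __name__=='__main__':
    f('bar',tri(W((228,242)),T((272,228)),D((247,186))))
    f('keeper',tri(W((206,180)),T((279,180))))
    f('pepper',tri(W((407,215)),T((353,233)),D((246,255))))
    r=least_squares(lambda p:np.concatenate([dist(pts(p)[i],o) for i,o in obs]),[.69,.01,-.15,1.],loss='soft_l1',f_scale=.005)
    f(r.x,[np.linalg.norm(dist(pts(r.x)[i],o)) for i,o in obs]); [f(P) for P in pts(r.x)]
    x,y,a,l=r.x; f('pivot',Ro.from_euler('z',a).as_matrix()@[-.086,0,.068]+[x,y,0])
E
python3 fit.py
```

```text
bar [0.575 0.032 0.106]
keeper [0.662 0.018 0.213]
pepper [ 0.574 -0.161  0.084]
[ 0.688  0.012 -0.169  0.746] [0.008 0.003 0.006 0.013 0.006 0.003 0.008 0.004 0.003]
[0.633 0.138 0.087]
[ 0.594 -0.089  0.087]
[0.688 0.129 0.21 ]
[ 0.65  -0.098  0.21 ]
[0.797 0.11  0.108]
[ 0.758 -0.116  0.108]
[0.655 0.018 0.209]
pivot [0.603 0.027 0.068]
```

```bash
python3 -m handwheel '[{"tx":0,"ty":0,"tz":0,"ax":0,"ay":0,"az":-0.1857,"hand":0},{"tx":0,"ty":0,"tz":0,"ax":0,"ay":0,"az":-0.1857,"hand":0},{"tx":0,"ty":0,"tz":0,"ax":0,"ay":0,"az":-0.1857,"hand":0},{"tx":0,"ty":0,"tz":0,"ax":0,"ay":0,"az":-0.1857,"hand":0},{"tx":0,"ty":0,"tz":0,"ax":0,"ay":0,"az":-0.1857,"hand":0},{"tx":0,"ty":0,"tz":0,"ax":0,"ay":0,"az":-0.1857,"hand":0},{"tx":0,"ty":0,"tz":0,"ax":0,"ay":0,"az":-0.1857,"hand":0},{"tx":0,"ty":0,"tz":0,"ax":0,"ay":0,"az":-0.1857,"hand":0},{"tx":20,"ty":17,"tz":0,"ax":0,"ay":0,"az":0,"hand":0},{"tx":20,"ty":17,"tz":40,"ax":0,"ay":0,"az":0,"hand":0},{"tx":19,"ty":16,"tz":40,"ax":0,"ay":0,"az":0,"hand":0},{"tx":0,"ty":0,"tz":15,"ax":0,"ay":0,"az":0,"hand":0}]'
python3 -c "
from h import *
s=snap('wrist','w2.png');print(s['tool_pos'],s['joint_pos'],s['eef_rot'],s['wrist_force'])
R=Ro.from_rotvec(s['eef_rot']).as_matrix();print(R)"
```

```text
time: 4.03
tool_pos: [0.6919, 0.0136, 0.2263]
eef_rot: [-2.376, -2.011, -0.034]
wrist_force: [-0.1, -0.2, 0.8]
width: -0.005
finger_force: 0.0
[0.69192639 0.01359059 0.22625505] [0.00228806 0.49711245 0.20992592 1.2855955  0.03629503 1.738898  ] [-2.37550739 -2.01092701 -0.03403632] [-0.09894864 -0.22039242  0.77134174]
[[ 0.16512704  0.98627014 -0.00206741]
 [ 0.98563525 -0.16494468  0.03628243]
 [ 0.03544327 -0.00802892 -0.99933944]]
```

View pics/w2.png

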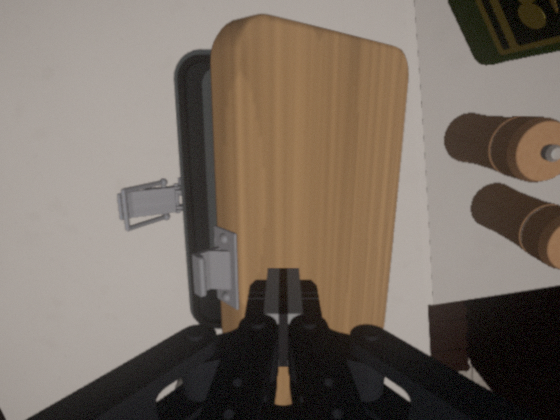

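Wrist view: loop bar at (128,210) round the lever (150,203), keeper (213,272), fingers over the lid near its front edge on the centre line. Going down slowly.

```bash
python3 -m handwheel '[{"tx":0,"ty":0,"tz":0,"ax":0,"ay":-0.036,"az":0,"hand":0},{"tx":0,"ty":0,"tz":8,"ax":0,"ay":0,"az":0,"hand":0},{"tx":0,"ty":0,"tz":6,"ax":0,"ay":0,"az":0,"hand":0},{"tx":0,"ty":0,"tz":4,"ax":0,"ay":0,"az":0,"hand":0}]'
python3 -m handwheel '[{"tx":0,"ty":-1,"tz":3,"ax":0,"ay":0,"az":0,"hand":0},{"tx":0,"ty":-1,"tz":3,"ax":0,"ay":0,"az":0,"hand":0}]'
python3 -m handwheel '[{"tx":0,"ty":-1,"tz":3,"ax":0,"ay":0,"az":0,"hand":0},{"tx":0,"ty":-1,"tz":3,"ax":0,"ay":0,"az":0,"hand":0}]'
```

```text
time: 4.58
tool_pos: [0.6933, 0.0131, 0.2115]
eef_rot: [-2.396, -2.027, 0.003]
wrist_force: [-0.9, 0.1, -0.0]
width: -0.001
finger_force: 0.0
time: 4.82
tool_pos: [0.6913, 0.0136, 0.2054]
eef_rot: [-2.396, -2.027, 0.003]
wrist_force: [-0.9, 0.2, 0.7]
width: -0.0
finger_force: 0.0
time: 5.08
tool_pos: [0.6897, 0.014, 0.1997]
eef_rot: [-2.396, -2.028, 0.002]
wrist_force: [0.6, -0.0, 0.8]
width: -0.001
finger_force: 0.8
```

```bash
python3 -m handwheel '[{"tx":0,"ty":-1,"tz":3,"ax":0,"ay":0,"az":0,"hand":0},{"tx":0,"ty":-1,"tz":3,"ax":0,"ay":0,"az":0,"hand":0}]'
python3 -m handwheel '[{"tx":0,"ty":-2,"tz":3,"ax":0,"ay":0,"az":0,"hand":0},{"tx":0,"ty":-2,"tz":3,"ax":0,"ay":0,"az":0,"hand":0}]'
python3 -m handwheel '[{"tx":0,"ty":-2,"tz":3,"ax":0,"ay":0,"az":0,"hand":0},{"tx":0,"ty":-2,"tz":3,"ax":0,"ay":0,"az":0,"hand":0}]'
```

```text
time: 5.32
tool_pos: [0.6875, 0.0144, 0.1935]
eef_rot: [-2.396, -2.028, 0.003]
wrist_force: [0.0, 0.5, 1.3]
width: 0.003
finger_force: 0.7
time: 5.58
tool_pos: [0.6832, 0.0151, 0.1873]
eef_rot: [-2.396, -2.027, 0.003]
wrist_force: [0.8, -0.2, 1.6]
width: -0.001
finger_force: 0.7
time: 5.82
tool_pos: [0.6793, 0.0157, 0.1813]
eef_rot: [-2.396, -2.027, 0.003]
wrist_force: [0.8, -0.3, 2.6]
width: -0.001
finger_force: 0.7
```

```bash
python3 -m handwheel '[{"tx":0,"ty":-2,"tz":4,"ax":0,"ay":0,"az":0,"hand":0},{"tx":0,"ty":-2,"tz":4,"ax":0,"ay":0,"az":0,"hand":0},{"tx":0,"ty":-2,"tz":4,"ax":0,"ay":0,"az":0,"hand":0},{"tx":0,"ty":-2,"tz":4,"ax":0,"ay":0,"az":0,"hand":0}]'
python3 -m handwheel '[{"tx":0,"ty":-2,"tz":4,"ax":0,"ay":0,"az":0,"hand":0},{"tx":0,"ty":-2,"tz":4,"ax":0,"ay":0,"az":0,"hand":0},{"tx":0,"ty":-2,"tz":4,"ax":0,"ay":0,"az":0,"hand":0},{"tx":0,"ty":-2,"tz":4,"ax":0,"ay":0,"az":0,"hand":0}]'
python3 -m handwheel '[{"tx":0,"ty":-2,"tz":4,"ax":0,"ay":0,"az":0,"hand":0},{"tx":0,"ty":-2,"tz":4,"ax":0,"ay":0,"az":0,"hand":0},{"tx":0,"ty":-2,"tz":4,"ax":0,"ay":0,"az":0,"hand":0},{"tx":0,"ty":-2,"tz":4,"ax":0,"ay":0,"az":0,"hand":0}]'
```

```text
time: 6.32
tool_pos: [0.6713, 0.0171, 0.1652]
eef_rot: [-2.396, -2.027, 0.003]
wrist_force: [-0.0, -0.1, 1.1]
width: 0.001
finger_force: 0.6
time: 6.82
tool_pos: [0.6634, 0.0184, 0.1492]
eef_rot: [-2.396, -2.027, 0.003]
wrist_force: [0.2, -0.7, 1.3]
width: 0.006
finger_force: 0.6
time: 7.32
tool_pos: [0.6558, 0.0197, 0.1334]
eef_rot: [-2.396, -2.028, 0.002]
wrist_force: [1.2, -0.4, 0.2]
width: -0.003
finger_force: 0.4
```

```bash
python3 -m handwheel '[{"tx":0,"ty":-1,"tz":4,"ax":0,"ay":0,"az":0,"hand":0},{"tx":0,"ty":-1,"tz":4,"ax":0,"ay":0,"az":0,"hand":0},{"tx":0,"ty":-1,"tz":3,"ax":0,"ay":0,"az":0,"hand":0},{"tx":0,"ty":-1,"tz":1,"ax":0,"ay":0,"az":0,"hand":0}]'
python3 -c "
from h import *
snap('side','s2.png');im=cv2.imread('pics/s2.png')[90:290,210:390];cv2.imwrite('pics/s2c.png',cv2.resize(im,None,fx=4,fy=3,interpolation=2)[:600,:720])"
```

```text
time: 7.82
tool_pos: [0.6517, 0.0203, 0.1214]
eef_rot: [-2.396, -2.027, 0.003]
wrist_force: [0.3, 0.0, 1.0]
width: 0.006
finger_force: 0.3
```

View pics/s2c.png

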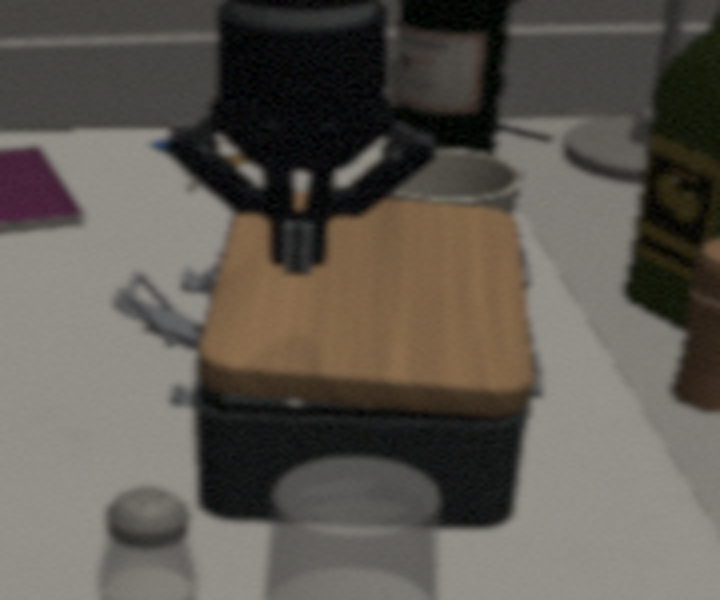

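Lid is almost shut under the fingers (small gap at (300,405)); lever and loop point out and up at (125,300). Now creeping down.

```bash
for i in 1 2 3 4 5; do python3 -m handwheel '[{"tx":0,"ty":0,"tz":0.6,"ax":0,"ay":0,"az":0,"hand":0},{"tx":0,"ty":0,"tz":0.6,"ax":0,"ay":0,"az":0,"hand":0}]' | grep -E 'tool_pos|wrist_f|time'; done
```

```text
time: 8.12
tool_pos: [0.6516, 0.0204, 0.1205]
wrist_force: [-0.7, 0.2, 0.7]
time: 8.38
tool_pos: [0.6516, 0.0204, 0.1192]
wrist_force: [-0.5, 0.6, -0.2]
time: 8.62
tool_pos: [0.6516, 0.0204, 0.118]
wrist_force: [-1.2, 0.0, 0.8]
time: 8.88
tool_pos: [0.6516, 0.0204, 0.1168]
wrist_force: [-0.2, 0.3, 0.6]
time: 9.12
tool_pos: [0.6516, 0.0204, 0.1156]
wrist_force: [-0.4, 0.4, 1.0]
```

```bash
for i in 1 2 3 4 5 6; do python3 -m handwheel '[{"tx":0,"ty":0,"tz":0.4,"ax":0,"ay":0,"az":0,"hand":0},{"tx":0,"ty":0,"tz":0,"ax":0,"ay":0,"az":0,"hand":0}]' | grep -E 'tool_pos|wrist_f'; done
```

```text
tool_pos: [0.6517, 0.0204, 0.1152]
wrist_force: [0.3, -0.4, -0.6]
tool_pos: [0.6517, 0.0204, 0.1148]
wrist_force: [-0.2, -0.2, -0.2]
tool_pos: [0.6516, 0.0204, 0.1144]
wrist_force: [-0.2, 0.2, 0.3]
tool_pos: [0.6516, 0.0204, 0.1139]
wrist_force: [-0.3, -0.4, 1.1]
tool_pos: [0.6516, 0.0204, 0.1136]
wrist_force: [0.5, 0.2, -0.5]
tool_pos: [0.6516, 0.0204, 0.1133]
wrist_force: [-1.5, -0.3, 2.3]
```

```bash
for i in 1 2 3; do python3 -m handwheel '[{"tx":0,"ty":0,"tz":0.25,"ax":0,"ay":0,"az":0,"hand":0},{"tx":0,"ty":0,"tz":0,"ax":0,"ay":0,"az":0,"hand":0}]' | grep -E 'tool_pos|wrist_f'; done
```

```text
tool_pos: [0.6516, 0.0204, 0.1133]
wrist_force: [-1.7, -0.5, 4.2]
tool_pos: [0.6517, 0.0204, 0.1132]
wrist_force: [-1.8, 1.0, 6.2]
tool_pos: [0.6517, 0.0204, 0.1132]
wrist_force: [-2.9, 0.3, 7.2]
```

```bash
python3 -m handwheel '[{"tx":0,"ty":0,"tz":-15,"ax":0,"ay":0,"az":0,"hand":0},{"tx":0,"ty":0,"tz":-20,"ax":0,"ay":0,"az":0,"hand":0},{"tx":0,"ty":-35,"tz":0,"ax":0,"ay":0,"az":0,"hand":0},{"tx":0,"ty":-37,"tz":0,"ax":0,"ay":0,"az":0,"hand":0},{"tx":0,"ty":-37,"tz":0,"ax":0,"ay":0,"az":0,"hand":0},{"tx":0,"ty":0,"tz":0,"ax":0,"ay":0,"az":0,"hand":0}]'
python3 -c "
from h import *
s=snap('wrist','w3.png');print(s['tool_pos'].tolist(),s['eef_rot'].tolist(),s['joint_pos'])
im=cv2.imread('pics/w3.png')[100:380,200:560];cv2.imwrite('pics/w3c.png',cv2.resize(im,None,fx=2,fy=2,interpolation=2))"
```

```text
time: 12.12
tool_pos: [0.5421, 0.0387, 0.1484]
eef_rot: [-2.395, -2.028, 0.004]
wrist_force: [-0.1, -0.1, 0.4]
width: 0.001
finger_force: 0.0
[0.5420946338109752, 0.038680273221726895, 0.14841399032983585] [-2.3947371183634645, -2.0278354091320767, 0.004208949290589607] [ 7.04218818e-02  2.59868704e-01 -3.13408010e-01  1.00182027e+00
  1.33158648e-03  1.80675856e+00]
```

View pics/w3c.png

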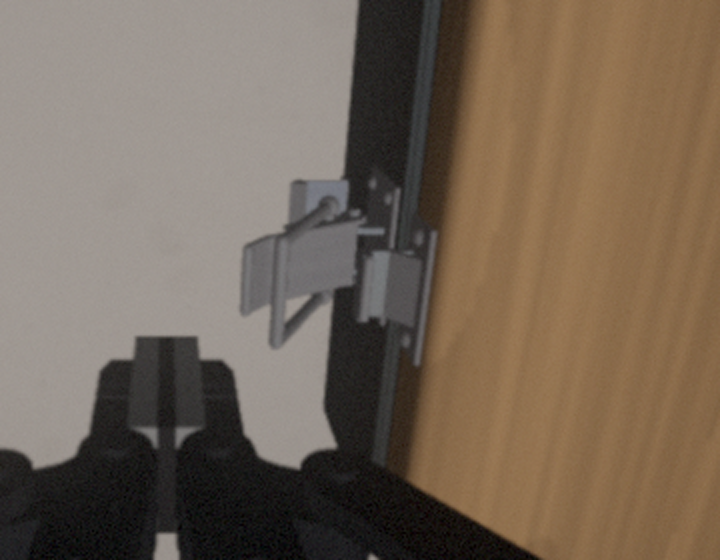

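Crop shows the bar from (281,237) to (277,345), lever rolled edge (248,245)–(245,312), keeper lip (365,255)–(362,320).

```bash
cat > w3.py <<'E'
from fit import *
S3=dict(tool_pos=np.array([0.5420946,0.03868027,0.148414]),eef_rot=np.array([-2.39473712,-2.02783541,0.00420895]))
Rt=Ro.from_rotvec(S3['eef_rot']).as_matrix()
def rel(P): return Rt.T@(P-S3['tool_pos'])*1000
E
python3 - <<'E'
from w3 import *
c=lambda u,v:(u/2+200,v/2+100)
for n,uv,z in [('barL',(281,237),.106),('barR',(277,345),.106),('bar',(279,291),.106),('tipL',(248,245),.0946),('tipR',(245,312),.0946),('lipL',(365,255),.1045),('lipR',(362,320),.1045),('finger',(168,338),.1484)]:
    P=atz('wrist',c(*uv),z,S3); f(n,P,'toolmm',rel(P))
f('bar tri',tri(ray('wrist',c(279,291),S3),D((247,186)),T((272,228))))
E
```

```text
barL [0.576 0.05  0.106] toolmm [16.828 31.418 42.278]
barR [0.571 0.018 0.106] toolmm [-15.326  31.915  42.267]
bar [0.573 0.035 0.106] toolmm [ 1.168 31.653 42.273]
tipL [0.567 0.045 0.095] toolmm [10.46  24.037 53.71 ]
tipR [0.564 0.024 0.095] toolmm [-10.45   23.906  53.704]
lipL [0.598 0.041 0.104] toolmm [11.154 54.826 43.671]
lipR [0.595 0.021 0.104] toolmm [-8.307 55.681 43.662]
finger [0.545 0.047 0.148] toolmm [8.388 1.082 0.012]
bar tri [0.576 0.032 0.102]
```

```bash
python3 -m handwheel '[{"tx":1,"ty":0,"tz":15,"ax":0,"ay":0,"az":0,"hand":0},{"tx":0,"ty":0,"tz":15,"ax":0,"ay":0,"az":0,"hand":0},{"tx":0,"ty":0,"tz":12,"ax":0,"ay":0,"az":0,"hand":0},{"tx":0,"ty":0,"tz":5.5,"ax":0,"ay":0,"az":0,"hand":0},{"tx":0,"ty":6,"tz":0,"ax":0,"ay":0,"az":0,"hand":0},{"tx":0,"ty":5,"tz":0,"ax":0,"ay":0,"az":0,"hand":0}]'
for i in 1 2 3; do python3 -m handwheel '[{"tx":0,"ty":3,"tz":0,"ax":0,"ay":0,"az":0,"hand":0}]' | grep -E 'tool_pos|wrist_f'; done
```

```text
time: 12.92
tool_pos: [0.5561, 0.0376, 0.1008]
eef_rot: [-2.396, -2.028, 0.002]
wrist_force: [0.5, -0.3, -0.5]
width: 0.0
finger_force: 0.0
tool_pos: [0.5591, 0.0371, 0.1008]
wrist_force: [0.2, 0.2, -0.4]
tool_pos: [0.5611, 0.0367, 0.1008]
wrist_force: [-4.3, 0.8, 6.4]
tool_pos: [0.5642, 0.0362, 0.1007]
wrist_force: [-0.8, -0.4, 2.1]
```

```bash
python3 -m handwheel '[{"tx":0,"ty":3,"tz":-1,"ax":0,"ay":0,"az":0,"hand":0},{"tx":0,"ty":3,"tz":-1,"ax":0,"ay":0,"az":0,"hand":0}]'| grep -E 'tool_pos|wrist_f'
python3 -m handwheel '[{"tx":0,"ty":3,"tz":-1,"ax":0,"ay":0,"az":0,"hand":0},{"tx":0,"ty":2,"tz":-1,"ax":0,"ay":0,"az":0,"hand":0}]'| grep -E 'tool_pos|wrist_f'
python3 -m handwheel '[{"tx":0,"ty":2,"tz":-1,"ax":0,"ay":0,"az":0,"hand":0},{"tx":0,"ty":1,"tz":-0.5,"ax":0,"ay":0,"az":0,"hand":0}]'| grep -E 'tool_pos|wrist_f'
python3 -c "
from h import *
s=snap('wrist','w4.png');print(s['tool_pos'].tolist())
im=cv2.imread('pics/w4.png')[100:380,200:560];cv2.imwrite('pics/w4c.png',cv2.resize(im,None,fx=2,fy=2,interpolation=2))"
```

```text
tool_pos: [0.5702, 0.0351, 0.1023]
wrist_force: [-0.2, 0.3, 0.5]
tool_pos: [0.575, 0.0342, 0.1042]
wrist_force: [-0.0, 0.8, -0.7]
tool_pos: [0.5779, 0.0338, 0.1057]
wrist_force: [-0.1, 0.1, 0.6]
[0.5779007095442037, 0.033782077907916534, 0.10574259194757422]
```

View pics/w4c.png

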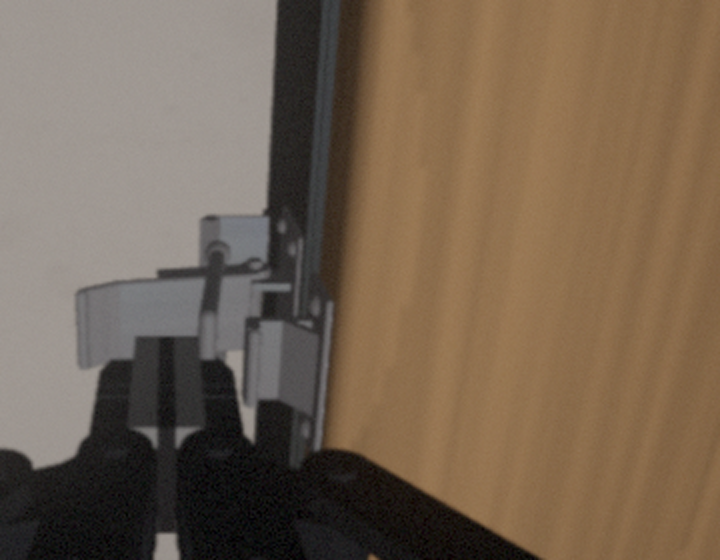

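The bar (209,330) is nearly upright ahead of the fingers, lever a little lower, keeper lip at (248,360). Push on a few mm.

```bash
for i in 1 2 3; do python3 -m handwheel '[{"tx":0,"ty":1.5,"tz":0,"ax":0,"ay":0,"az":0,"hand":0},{"tx":0,"ty":1.5,"tz":0,"ax":0,"ay":0,"az":0,"hand":0}]'| grep -E 'tool_pos|wrist_f'; done
python3 -c "
from h import *
s=snap('wrist','w5.png');print(s['tool_pos'].tolist())
im=cv2.imread('pics/w5.png')[100:380,200:560];cv2.imwrite('pics/w5c.png',cv2.resize(im,None,fx=2,fy=2,interpolation=2))"
```

```text
tool_pos: [0.5808, 0.0333, 0.1057]
wrist_force: [-0.1, 0.7, 0.7]
tool_pos: [0.5838, 0.0328, 0.1057]
wrist_force: [-0.4, -0.1, 0.5]
tool_pos: [0.5868, 0.0323, 0.1057]
wrist_force: [-0.1, 0.0, -0.1]
[0.5867745445729261, 0.032296698694248185, 0.10569495254359165]
```

View pics/w5c.png

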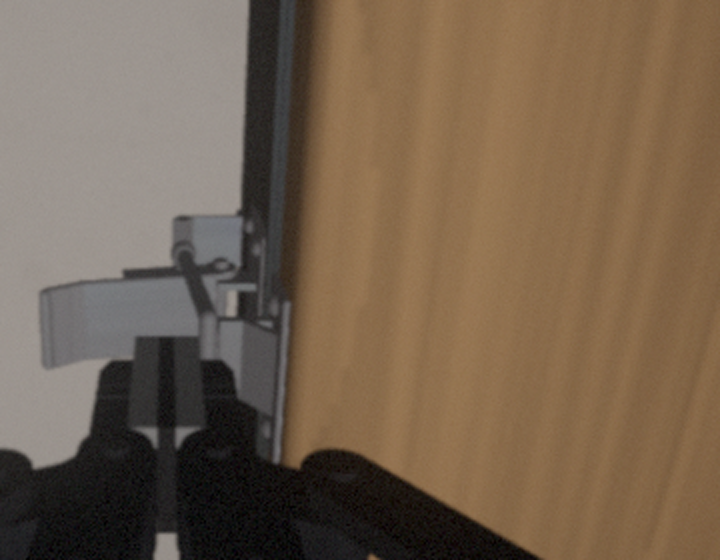

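Bar at (209,325) is right over the lip, still against the fingers; a bit more, slightly higher to clear the lip.

```bash
for i in 1 2 ; do python3 -m handwheel '[{"tx":0,"ty":1.5,"tz":-0.4,"ax":0,"ay":0,"az":0,"hand":0},{"tx":0,"ty":1.5,"tz":0,"ax":0,"ay":0,"az":0,"hand":0}]'| grep -E 'tool_pos|wrist_f'; done
python3 -m handwheel '[{"tx":0,"ty":0,"tz":0,"ax":0,"ay":0,"az":0,"hand":0},{"tx":0,"ty":0,"tz":0,"ax":0,"ay":0,"az":0,"hand":0}]'| grep -E 'tool_pos|wrist_f'
python3 -c "
from h import *
s=snap('wrist','w6.png');print(s['tool_pos'].tolist())
im=cv2.imread('pics/w6.png')[100:380,200:560];cv2.imwrite('pics/w6c.png',cv2.resize(im,None,fx=2,fy=2,interpolation=2))"
```

```text
tool_pos: [0.5897, 0.0318, 0.1061]
wrist_force: [0.3, 0.3, 0.6]
tool_pos: [0.5927, 0.0313, 0.1065]
wrist_force: [-1.3, -0.7, 0.3]
tool_pos: [0.5925, 0.0313, 0.1064]
wrist_force: [-0.8, 1.3, -0.3]
[0.5925387234570719, 0.03133921756159607, 0.10644926600327055]
```

View pics/w6c.png

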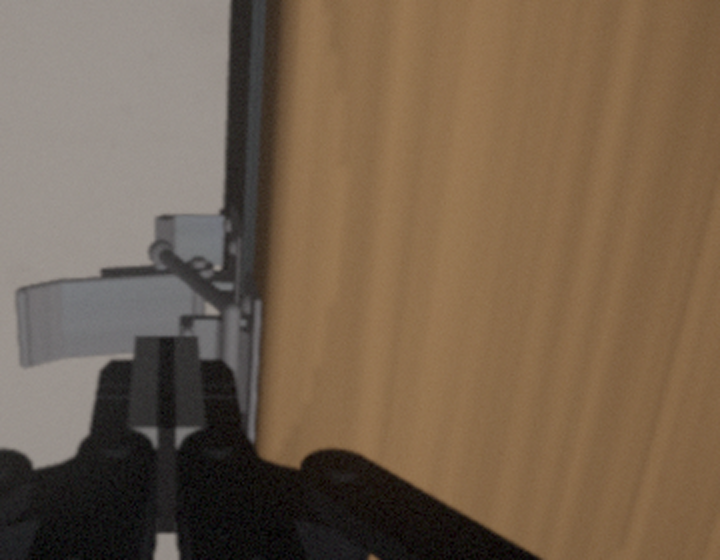

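The bar has fallen over the lip against the keeper plate at about (235,310). Now back off, tilt the tool 45° and come down on the lever.

```bash
python3 -m handwheel '[{"tx":0,"ty":-12,"tz":-1,"ax":0,"ay":0,"az":0,"hand":0},{"tx":0,"ty":-12,"tz":-3,"ax":0,"ay":0,"az":0,"hand":0},{"tx":0,"ty":-10,"tz":-3,"ax":0,"ay":0,"az":0,"hand":0},{"tx":0,"ty":0,"tz":0,"ax":-0.157,"ay":0,"az":0,"hand":0},{"tx":0,"ty":0,"tz":0,"ax":-0.157,"ay":0,"az":0,"hand":0},{"tx":0,"ty":0,"tz":0,"ax":-0.157,"ay":0,"az":0,"hand":0},{"tx":0,"ty":0,"tz":0,"ax":-0.157,"ay":0,"az":0,"hand":0},{"tx":0,"ty":0,"tz":0,"ax":-0.157,"ay":0,"az":0,"hand":0},{"tx":0,"ty":0,"tz":0,"ax":0,"ay":0,"az":0,"hand":0}]'
cat > b.py <<'E'
from h import *
s=bot.read_state(); piv=np.array([.6029,.0285,.068]); a=-.166
bx=np.array([np.cos(a),np.sin(a),0]); by=np.array([-bx[1],bx[0],0]); d=s['tool_pos']-piv; F=s['wrist_force']
R=Ro.from_rotvec(s['eef_rot']).as_matrix()
print('t %.2f out %.1f up %.1f left %.1f'%(s['time'],-d@bx*1e3,d[2]*1e3,d@by*1e3),'F in/up/left',np.round([F@bx,F[2],F@by],1),'z',np.round([R[:,2]@bx,R[:,2]@by,R[2,2]],3))
E
python3 b.py
```

```text
time: 16.82
tool_pos: [0.586, 0.0471, 0.134]
eef_rot: [1.906, 1.604, 0.623]
wrist_force: [-0.4, 0.1, -0.0]
width: 0.001
finger_force: 0.0
t 16.82 out 19.7 up 66.0 left 15.6 F in/up/left [-0.4 -0.   0.1] z [ 0.682 -0.011 -0.731]
```

```bash
python3 -m handwheel '[{"tx":-8,"ty":-8,"tz":-3,"ax":0,"ay":0,"az":0,"hand":0},{"tx":-6.6,"ty":-8,"tz":4,"ax":0,"ay":0,"az":0,"hand":0},{"tx":0,"ty":-6,"tz":8,"ax":0,"ay":0,"az":0,"hand":0},{"tx":0,"ty":0,"tz":0,"ax":0,"ay":0,"az":0,"hand":0}]' >/dev/null
python3 b.py
```

```text
t 17.32 out 20.9 up 48.7 left 4.1 F in/up/left [ 0.5 -0.4  0.5] z [ 0.661 -0.023 -0.75 ]
```

```bash
python3 -c "
from h import *
s=bot.read_state();print(np.round(s['joint_pos'],3),np.round(s['joint_velocities'],3))"
python3 -m handwheel '[{"tx":0,"ty":0,"tz":0,"ax":0,"ay":0,"az":0,"hand":0},{"tx":0,"ty":0,"tz":0,"ax":0,"ay":0,"az":0,"hand":0}]' >/dev/null; python3 b.py
```

```text
[ 0.213 -0.002 -1.025 -0.133 -0.269  1.864] [ 0.006 -0.012  0.004  0.008 -0.003  0.001]
t 17.57 out 20.4 up 50.2 left 4.8 F in/up/left [-0.4 -0.5  0.6] z [ 0.663 -0.022 -0.748]
```

```bash
cat > ik.py <<'E'
from h import *
from scipy.optimize import least_squares
# planar model p=r+iz = P0+A e^{-i j2}+B e^{-i(j2-j3)}+C e^{-i(j2-j3+j4)}
s=bot.read_state()
J=[[.314,-.047,1.21],[.37367,.23766,1.43698],[.49711,.20993,1.2856],[.25987,-.31341,1.00182],list(s['joint_pos'][1:4])]
P=[(np.hypot(.156,.579),.2305),(.6364,.3209),(.69206,.22626),(.5435,.14841),None]
tp=s['tool_pos'];P[4]=(np.hypot(tp[0],tp[1]),tp[2])
def fk(q,j):
    e=lambda t:np.exp(-1j*t)
    return q[0]*1j+(q[1]+1j*q[2])*e(j[0])+(q[3]+1j*q[4])*e(j[0]-j[1])+q[5]*e(j[0]-j[1]+j[2])
def res(q): 
    d=[fk(q,j)-(p[0]+1j*p[1]) for j,p in zip(J,P)]; w=np.array([1,1,1,1,.1]); return np.r_[np.real(d)*w,np.imag(d)*w]
q=least_squares(res,[.2,0,.4,.4,0,.25]).x
if __name__=='__main__':
    print(np.round(q,3),np.round(res(q)*1e3,1))
    r0=np.hypot(.6029,.0285)
    for out,up in [(45,45),(26,26),(27.6,4),(25,-17),(21,-35),(14,-42)]:
        row=[]
        for a in np.arange(0,.9,.1):
            t=r0-out/1e3+1j*(.068+up/1e3)
            sol=least_squares(lambda j:[(fk(q,j)-t).real,(fk(q,j)-t).imag,(j[0]-j[1]+j[2])-1.571+a],[.2,-.5,.5]); j=sol.x
            row.append('%.2f'%j[1]+('' if sol.cost<1e-8 else '!'))
        print(out,up,row)
E
python3 ik.py
```

```text
[ 0.287 -0.     0.522  0.441  0.076  0.468] [ 0.4 -0.1 -0.1 -0.3  0.3  0.5 -0.2 -0.2 -0.1 -0.8]
45 45 ['-0.33', '-0.44', '-0.55', '-0.66', '-0.77', '-0.88', '-0.99', '-1.09', '-1.20']
26 26 ['-0.31', '-0.42', '-0.54', '-0.65', '-0.76', '-0.87', '-0.98', '-1.08', '-1.18']
27.6 4 ['-0.33', '-0.45', '-0.56', '-0.68', '-0.79', '-0.90', '-1.00', '-1.11', '-1.21']
25 -17 ['-0.35', '-0.47', '-0.58', '-0.69', '-0.81', '-0.91', '-1.02', '-1.12', '-1.22']
21 -35 ['-0.36', '-0.48', '-0.59', '-0.70', '-0.81', '-0.92', '-1.03', '-1.13', '-1.22']
14 -42 ['-0.35', '-0.46', '-0.58', '-0.69', '-0.81', '-0.91', '-1.02', '-1.12', '-1.21']
```

```bash
python3 -m handwheel '[{"tx":0,"ty":0,"tz":-3,"ax":0.11,"ay":0,"az":0,"hand":0},{"tx":0,"ty":0,"tz":-3,"ax":0.11,"ay":0,"az":0,"hand":0},{"tx":0,"ty":0,"tz":0,"ax":0,"ay":0,"az":0,"hand":0}]' >/dev/null
python3 b.py; python3 -c "
from h import *
s=bot.read_state();print(np.round(s['joint_pos'],3)); print(np.round(Ro.from_rotvec(s['eef_rot']).as_matrix(),3))"
```

```text
t 17.95 out 20.9 up 57.6 left 5.6 F in/up/left [0.8 0.6 0.2] z [ 0.488 -0.02  -0.873]
[ 0.165  0.028 -0.798  0.264 -0.179  1.87 ]
[[ 0.181  0.859  0.478]
 [ 0.983 -0.151 -0.101]
 [-0.014  0.488 -0.873]]
```

```bash
python3 -m handwheel '[{"tx":-3,"ty":-11,"tz":5,"ax":0,"ay":0,"az":0,"hand":0},{"tx":-2.6,"ty":-10,"tz":10,"ax":0,"ay":0,"az":0,"hand":0},{"tx":0,"ty":0,"tz":8,"ax":0,"ay":0,"az":0,"hand":0},{"tx":0,"ty":0,"tz":0,"ax":0,"ay":0,"az":0,"hand":0}]' >/dev/null
python3 b.py
python3 -m handwheel '[{"tx":0,"ty":-2,"tz":3,"ax":0,"ay":0,"az":0,"hand":0},{"tx":0,"ty":-2,"tz":3,"ax":0,"ay":0,"az":0,"hand":0}]' >/dev/null; python3 b.py
```

```text
t 18.45 out 32.5 up 23.3 left -1.3 F in/up/left [-0.7 -0.5 -0.1] z [ 0.483 -0.021 -0.875]
t 18.70 out 31.6 up 17.8 left -0.9 F in/up/left [-0.1  0.1 -0.8] z [ 0.485 -0.021 -0.874]
```

```bash
for i in 1 2 3 4; do python3 -m handwheel '[{"tx":0,"ty":-1.4,"tz":2.7,"ax":0,"ay":0,"az":0,"hand":0},{"tx":0,"ty":-1.4,"tz":2.7,"ax":0,"ay":0,"az":0,"hand":0}]' >/dev/null; python3 b.py; done
```

```text
t 18.95 out 31.6 up 11.6 left -1.1 F in/up/left [-0.8  1.2  0.1] z [ 0.484 -0.021 -0.875]
t 19.20 out 31.7 up 5.2 left -1.3 F in/up/left [-0.3  1.2  0.8] z [ 0.484 -0.021 -0.875]
t 19.45 out 31.5 up -0.9 left -1.3 F in/up/left [0.1 0.4 0.2] z [ 0.484 -0.021 -0.875]
t 19.70 out 31.0 up -6.7 left -1.5 F in/up/left [0.  1.2 0.6] z [ 0.484 -0.021 -0.875]
```

```bash
for i in 1 2 3 4; do python3 -m handwheel '[{"tx":0,"ty":-0.5,"tz":2,"ax":0,"ay":0,"az":0,"hand":0},{"tx":0,"ty":-0.5,"tz":2,"ax":0,"ay":0,"az":0,"hand":0}]' >/dev/null; python3 b.py; done
```

```text
t 19.95 out 30.0 up -10.6 left -1.5 F in/up/left [-2.7  5.1 -0.2] z [ 0.484 -0.021 -0.875]
t 20.20 out 28.5 up -14.1 left -1.5 F in/up/left [-2.5  7.8 -1. ] z [ 0.485 -0.021 -0.874]
t 20.45 out 26.6 up -17.3 left -1.5 F in/up/left [-2.9  9.  -0.6] z [ 0.487 -0.021 -0.873]
t 20.70 out 25.7 up -21.3 left -1.5 F in/up/left [-2.7  8.2 -0.2] z [ 0.487 -0.021 -0.873]
```

```bash
for i in 1 2 3 4; do python3 -m handwheel '[{"tx":0,"ty":-0.4,"tz":2,"ax":0,"ay":0,"az":0,"hand":0},{"tx":0,"ty":-0.4,"tz":2,"ax":0,"ay":0,"az":0,"hand":0}]' >/dev/null; python3 b.py; done
```

```text
t 20.95 out 25.2 up -25.8 left -1.6 F in/up/left [-3.8  7.3  0.5] z [ 0.485 -0.021 -0.874]
t 21.20 out 24.3 up -30.1 left -1.7 F in/up/left [-3.9  6.1 -0.8] z [ 0.485 -0.021 -0.874]
t 21.45 out 23.5 up -34.3 left -2.0 F in/up/left [-3.3  4.4 -0.2] z [ 0.484 -0.021 -0.875]
t 21.70 out 21.7 up -38.0 left -2.1 F in/up/left [-1.8  4.7  0.7] z [ 0.485 -0.021 -0.874]
```

```bash
for i in 1 2 3 4; do python3 -m handwheel '[{"tx":0,"ty":0.7,"tz":1.2,"ax":0,"ay":0,"az":0,"hand":0}]' >/dev/null; python3 b.py; done
```

```text
t 21.82 out 20.5 up -38.8 left -2.1 F in/up/left [-0.3  4.4  0.1] z [ 0.485 -0.021 -0.874]
t 21.95 out 19.5 up -39.6 left -2.1 F in/up/left [-1.8  3.   0.3] z [ 0.484 -0.021 -0.875]
t 22.07 out 18.6 up -40.5 left -2.2 F in/up/left [-1.2  2.3  0.5] z [ 0.484 -0.021 -0.875]
t 22.20 out 17.5 up -41.3 left -2.4 F in/up/left [-0.9  0.3  0.3] z [ 0.484 -0.021 -0.875]
```

Now a mostly horizontal push against the catch, in small steps.

```bash
for i in 1 2 3 4 5 6; do python3 -m handwheel '[{"tx":0,"ty":0.7,"tz":0.45,"ax":0,"ay":0,"az":0,"hand":0}]' >/dev/null; python3 b.py; done
```

```text
t 22.32 out 17.0 up -41.6 left -2.4 F in/up/left [-1.5  1.5  0.2] z [ 0.483 -0.021 -0.875]
t 22.45 out 16.5 up -41.7 left -2.4 F in/up/left [-5.5  4.4  0.7] z [ 0.483 -0.021 -0.876]
t 22.57 out 16.1 up -41.9 left -2.4 F in/up/left [-8.5  7.7  0.8] z [ 0.482 -0.021 -0.876]
t 22.70 out 15.7 up -42.0 left -2.4 F in/up/left [-11.8  11.4   0.4] z [ 0.482 -0.021 -0.876]
t 22.82 out 15.3 up -42.5 left -2.5 F in/up/left [-10.3   4.5   0.8] z [ 0.481 -0.021 -0.876]
t 22.95 out 15.5 up -43.3 left -2.7 F in/up/left [-12.3   3.9   0.4] z [ 0.479 -0.021 -0.877]
```

```bash
for i in 1 2 3 4; do python3 -m handwheel '[{"tx":0,"ty":0.5,"tz":0.1,"ax":0,"ay":0,"az":0,"hand":0}]' >/dev/null; python3 b.py; done
```

```text
t 23.07 out 15.7 up -43.6 left -2.9 F in/up/left [-12.5   4.4   0.9] z [ 0.478 -0.021 -0.878]
t 23.20 out 15.8 up -43.8 left -2.9 F in/up/left [-14.1   5.8  -0.1] z [ 0.478 -0.021 -0.878]
t 23.32 out 15.8 up -44.0 left -3.0 F in/up/left [-16.8   4.7   1. ] z [ 0.477 -0.021 -0.879]
t 23.45 out 16.0 up -44.2 left -3.1 F in/up/left [-16.5   6.1   0.8] z [ 0.476 -0.021 -0.879]
```

```bash
for i in 1 2 3; do python3 -m handwheel '[{"tx":0,"ty":0.4,"tz":0,"ax":0,"ay":0,"az":0,"hand":0}]' >/dev/null; python3 b.py; done
```

```text
t 23.57 out 16.0 up -44.3 left -3.1 F in/up/left [-17.1   3.5   1. ] z [ 0.475 -0.021 -0.88 ]
t 23.70 out 16.0 up -44.3 left -3.2 F in/up/left [-18.7   6.4   1. ] z [ 0.475 -0.021 -0.88 ]
t 23.82 out 16.1 up -44.3 left -3.2 F in/up/left [-21.6   5.6   1.3] z [ 0.474 -0.021 -0.88 ]
```

```bash
python3 -m handwheel '[{"tx":0,"ty":-3,"tz":-1.6,"ax":0,"ay":0,"az":0,"hand":0},{"tx":0,"ty":-9,"tz":-5,"ax":0,"ay":0,"az":0,"hand":0},{"tx":0,"ty":-13,"tz":-7,"ax":0,"ay":0,"az":0,"hand":0},{"tx":0,"ty":-10,"tz":-10,"ax":0,"ay":0,"az":0,"hand":0},{"tx":0,"ty":0,"tz":-20,"ax":0,"ay":0,"az":0,"hand":0},{"tx":0,"ty":0,"tz":0,"ax":0,"ay":0,"az":0,"hand":0}]'>/dev/null; python3 b.py
python3 -c "
from h import *
s=snap('wrist','w7.png');print(s['tool_pos'].tolist(),s['eef_rot'].tolist())
im=cv2.imread('pics/w7.png')[0:300,180:560];cv2.imwrite('pics/w7c.png',cv2.resize(im,None,fx=2,fy=2,interpolation=2))"
```

```text
t 24.57 out 61.0 up -17.5 left -0.8 F in/up/left [0.2 0.2 0.3] z [ 0.486 -0.02  -0.874]
[0.5426300296228699, 0.037806781482234215, 0.05049397397766489] [2.077390349169067, 1.7390157910989654, 0.43513311967854257]
```

View pics/w7c.png

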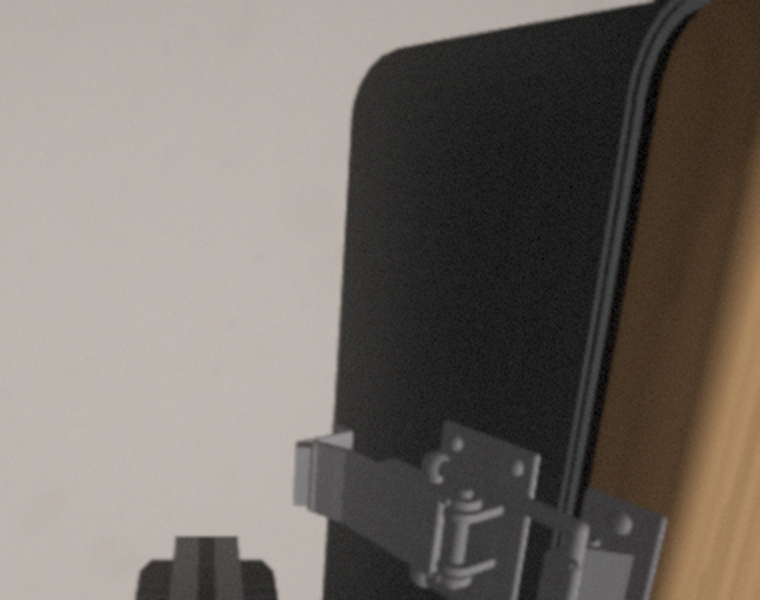

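Lever now lies down along the front: rolled edge near (305,470), pivot barrel (455,540), bar (577,545) behind the keeper's lip (550,575). I check the lever angle by projection.

```bash
cat > pr.py <<'E'
from h import *
s=dict(tool_pos=np.array([0.5426300296228699,0.037806781482234215,0.05049397397766489]),eef_rot=np.array([2.077390349169067,1.7390157910989654,0.43513311967854257]))
p=bot.camera_params('wrist');K=np.array([[p['fx'],0,p['cx']],[0,p['fy'],p['cy']],[0,0,1]])
R=Ro.from_rotvec(s['eef_rot']).as_matrix();T=p['T_tool_cam']; Rc=R@T[:3,:3]; C=R@T[:3,3]+s['tool_pos']
piv=np.array([.6029,.0285,.068]); a=-.166
bx=np.array([np.cos(a),np.sin(a),0]); by=np.array([-bx[1],bx[0],0])
def px(o,u,l): 
    X=piv-bx*o/1e3+by*l/1e3+np.array([0,0,u/1e3]); x=Rc.T@(X-C); return np.round((cv2.projectPoints(x[None],np.zeros(3),np.zeros(3),K,p['dist'])[0].ravel()-[180,0])*2).astype(int)
def lev(t,r,n,l): return px(r*np.sin(t)+n*np.cos(t),-r*np.cos(t)+n*np.sin(t),l)
for t in (0,.07,.14): print(t,'edge L/R',lev(t,48.5,7.8,11),lev(t,48.5,7.8,-11),'flare start L',lev(t,37,5.3,11))
print('pivot L/R',px(0,0,11),px(0,0,-11),'seat',px(0,30,17),'seat ctr',px(0,30,0),'lip',px(6.5,33.5,10),'box bottom',px(-11,-68,60),px(-11,-68,0),'rim',px(-11,19,60),'lid front bottom',px(-10,21,10),'lid front top',px(-10,43,10))
E
python3 pr.py
```

```text
0 edge L/R [315 438] [312 508] flare start L [349 449]
0.07 edge L/R [307 441] [304 512] flare start L [342 451]
0.14 edge L/R [299 444] [296 516] flare start L [336 454]
pivot L/R [469 494] [458 577] seat [589 522] seat ctr [575 596] lip [578 569] box bottom [333 251] [324 442] rim [609 292] lid front bottom [575 524] lid front top [675 568]
```

The observed rolled edge (316,438)/(312,510) and flare start (345) match the projection for angle 0 to within 4 px. The strip at 297–310 is the catch nose holding the lever. That agrees with the hard stop I felt at 22 N, so I'm handing the job in.

```bash
python3 -c "
from bench import bot
print(bot.finish_job())"
```

```text
the job is handed in; nothing more can be done
None
```

I handed the job in at about 24.6 s: the lid is down on its seal, the loop is hooked behind the keeper, and the lever looks home under its catch. My highest force reading was about 22 N; I had no direct lever or lid angle reading, and I didn't re-measure the mug, glass and pepper pot at the end.

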